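# Feel the end float of a bobbin winder's spindle and centre it

## Task

Feel the end float of the bobbin winder's spindle by its wooden handle: first push it in until it bears on its inner stop with about 10 N, then pull it out until it bears on its outer stop with about 10 N, holding each for a moment and never pushing or pulling much harder than that. Then leave the spindle standing in the middle of the float you felt, let go of it, and leave the other things on the table alone.

Things in the scene. Friction and masses are not known exactly. Their poses are not given: they have to be found in the camera images.
- winder: Light wooden bobbin winder fixed to the table: base 200 x 110 x 18 mm, gear housing 90 x 84 mm (x by y), top 129 mm up. Origin on the table under the housing's centre. Its x axis is parallel to the spindle: the handle sticks out on the -x side, an empty dark wooden bobbin (60 mm flanges) on the +x side. Pulling out is towards -x of this frame, pushing in towards +x.
- knob (a point): Centre of the spindle's handle: a plain light-wood cylinder, diameter 32 mm, 50 mm long, lying level, axis along the winder's x, 90 mm above the table, about 125 mm (give or take 10) from the winder's origin towards -x. About 50 mm of bare shaft, diameter 12 mm, lies between it and the housing. Its sides, end and underside are free. It is fast on the shaft.
- spindle (a joint): Axial position of the spindle in its bearing carrier, m; grows as it is pulled out. It slides with about 2 N of drag, does not turn, and stays where it is left. Its zero is an arbitrary mark, neither a stop nor the middle. The float between the stops is 10 to 25 mm. The stops are hidden in the housing, shifted up to 4 mm either way along it, so they must be felt.
- cushion (a joint): Axial give of the rubber-cushioned bearing carrier that holds both stops, hidden in the housing, m. It shows the thrust: 0 unloaded, +1 mm for each 8 N of outward pull, -1 mm for each 8 N of inward push; springs back when let go.
- candle_glass: Bystander: white round candle jar, diameter 76 mm, 85 mm high, origin at the centre of its underside.
- candlestick: Bystander: green candlestick with a white candle, foot diameter 96 mm, 160 mm high, origin at the centre of its underside.
- notebook: Bystander: white spiral notebook with two wooden knitting needles lying on it, 150 x 210 x 24 mm in all, lying flat, origin at the centre of its underside.
- trinket_box: Bystander: dark wooden box, 96 x 126 x 67 mm, origin at the centre of its underside.

How it is judged:
On the way, in this order (a step that is already met when the one before it is completed fails the run):
1. the spindle is pushed in and bears on its inner stop with at least 5 N (value of joint cushion below -0.000625 m), for 0.2 s.
2. the spindle is pulled out and bears on its outer stop with at least 5 N (value of joint cushion above 0.000625 m), for 0.2 s.
At the end, for the whole second after the job is handed in: The spindle rests, released and without thrust (under 4 N), within 2 mm of the middle of its end float (value of joint spindle between -0.005 and -0.001 m and value of joint cushion between -0.0005 and 0.0005 m and velocity of joint spindle between -0.003 and 0.003 m/s); the robot touches nothing.
It fails at once if more than 20 N of axial thrust on the spindle (the cushion gives more than 2.5 mm) (value of joint cushion above 0.0025 m or value of joint cushion below -0.0025 m).
It fails at once if a bystander is moved by more than 20 mm (distance of any of candle_glass, candlestick, notebook, trinket_box from where it was at the start of the episode above 0.02 m).
It also fails if it takes over 45 s, if anything falls off the work surface, if the arm or the gripper's body presses on something with over 40 N, if the wrist force passes 120 N, or if a joint passes its speed limit or range.

## Robot

A 6-joint arm with a two-finger parallel gripper is mounted at the origin on the work surface. World frame = base frame: x ahead of the robot, y to its left, z up, the work surface at z = 0. Lengths are in m, angles in rad, forces in N, time in s.
With the tool pointing down it reaches from about 0.35 to 0.975 m from the base axis. Payload 4.9 kg.
Tool frame: the origin (TCP) lies between the finger pads; the fingertips stand 25 mm ahead of it and the grasp point (between the pads) lies 6 mm ahead of it; z points along the fingers, y is the line along which they close (so a half turn about z gives the same grasp; the last joint's range is limited). The gripper opens to 85 mm and grips with 20 to 120 N. Pads are 22 mm wide; open, the fingers measure 114 mm over their backs; the gripper's body (76 mm by 85 mm) begins 54 mm behind the grasp point. The pads swing forward as they close: fully open they stand 13 mm farther back than shut.
Start: joints at [-1.246, 0.053, 1.613, -0, 1.476, -0.119], TCP at [0.268, -0.564, 0.256] pointing down, gripper open.
Joint ranges: [-3.01, 3.01], [-1.01, 2.22], [0.06, 2.58], [-1.02, 4.17], [0.09, 2.62], [-3.14, 3.14]. Speed limits (rad/s): [2.57, 2.57, 3.14, 3.14, 3.14, 3.14].

## Interface

Orientations are given as a unit quaternion [w, x, y, z].
In Python, from plant import manip gives the robot as it stands.
- The arm moves only by the shell command python3 -m inch 'ROWS'. ROWS is JSON, a list of rows, each a list of 3 entries, a list of its own where there are three numbers: the shift along the tool's x, y, z in m, then the turn, a rotation vector about the tool's x, y, z in rad, then the opening, from 0 (shut) to 1 (fully open). A call has 1 to 8 rows; each row shifts and turns the commanded pose from where the row before left it, along the tool's axes as they then stand; what a row does not reach is not made up. A row lasts 1/10 s, in which the tool goes at most 50 mm and 8.59 degrees, less where a joint would pass 70% of its speed; a pose out of reach is approached as far as the arm can. A call with a gripper value outside its range is refused whole. The fingers move at their own pace and stop on an object; the grip force is fixed at half the most. Time passes only in rows, so rows that do not move let the fingers close. It gives the time, the measured TCP pose, the force, the opening and the grip force at its end, in the units of the state.
- manip.state(): the state, without advancing time (a new reading comes with each control period).
- manip.grab_frame(name): name is "scene" or "top" or "wrist"; returns (picture, depth): 480x640x3 uint8, red, green, blue; 480x640 float32, m along the optical axis (not along the pixel's ray), 0 where there is no reading.
- manip.camera_params(name): a dict with "camera_matrix" (3x3 intrinsics, pixels), "rvec" (rotation vector, rad) and "tvec" (3), from world to camera coordinates, as OpenCV has them. Camera axes: x right, y down, z forward; pixel columns grow to the right and rows downward; lengths in m; the calibration is good to about 2 mm. A picture is of the moment at which its call begins: read the wrist's pose just before it. camera_params takes no time and is no camera call; for the wrist camera it gives the pose at the moment of the call.
- manip.job_done(): hands the job in; it is judged then, once.
Trained networks look in the newest picture that a camera, given by its name, has taken for a name from the list of things; names that differ only in an ending like _2 or _b are one class to them, and where a whole thing is asked for, a point or a joint stands for the part that bears it (a point fixed in the world has none). Each returns a list of dicts, best first, with "score" (0 to 1); they miss things now and then, are a little off and sometimes report something else, mostly with a low value. They report only what shows in the picture. A call takes as long as a camera call.
- manip.look_for(camera, label): "point" ([x, y, z] in m, in world coordinates, good to about 4 mm: the middle of the surface that is visible of it).
The state is a dict: "time": time; "joint_pos": joint angles; "joint_vel": joint speeds; "joint_efforts": joint torques, N m; "tool_pos": TCP position; "tool_rot": TCP orientation; "contact_force": force on the tool from outside, world axes, zero at the start; "ft_torque": the same for the moment, N m; "gripper_width": opening from 0.0 (shut) to 1.0 (fully open); "grasp_force": force on a finger pad.
Only numpy, scipy, OpenCV 4.12 (cv2) and the standard library are available. Lean on these libraries where they do the work, as an engineer would, in place of code of your own. Each camera call takes 0.05 s, during which the arm holds its last target. There are 200 camera calls.

## Working session

There is one attempt and no reset: what is moved stays moved. The work goes in short steps, Python scripts to look and compute and a shell command to move; the robot and the scene stay as the last step left them, time stands still between calls to the robot, and variables do not carry over. Pictures are saved under pics/ and viewed, at most 10 in all, crops included, and the job is handed in when it is done.

```bash
mkdir -p pics; ls; python3 - <<'E'
from plant import manip
import cv2,numpy as np
ims=[]
for c in("scene","top"):
    im,d=manip.grab_frame(c); ims.append(im)
    for l in("winder","knob","candle_glass","candlestick","notebook","trinket_box"):
        r=manip.look_for(c,l)
        print(c,l,[(np.round(x["point"],3).tolist(),round(x["score"],2)) for x in r[:2]])
cv2.imwrite("pics/a.png",cv2.resize(np.vstack(ims),(533,800))[:,:,::-1][:,:,:]) if 0 else None
cv2.imwrite("pics/scene.png",ims[0][:,:,::-1]);cv2.imwrite("pics/top.png",ims[1][:,:,::-1])
s=manip.state();print(s)
E
```

```text
pics
scene winder [([0.568, 0.071, 0.094], 0.93)]
scene knob [([0.555, 0.104, 0.098], 0.84)]
scene candle_glass []
scene candlestick [([0.692, -0.332, 0.01], 0.95), ([0.325, 0.414, 0.066], 0.74)]
scene notebook [([0.447, -0.408, 0.013], 0.81), ([0.558, 0.107, 0.098], 0.37)]
scene trinket_box [([0.324, 0.416, 0.07], 0.57)]
top winder [([0.684, 0.365, 0.081], 0.49)]
top knob [([0.533, 0.094, 0.098], 0.87)]
top candle_glass []
top candlestick [([0.685, -0.333, 0.01], 0.85)]
top notebook [([0.441, -0.414, 0.015], 0.67)]
top trinket_box [([0.3, 0.408, 0.069], 0.88), ([0.526, 0.049, 0.103], 0.22)]
{'time': 0.7, 'joint_pos': array([-1.24601918e+00,  5.26839331e-02,  1.61288767e+00,  2.03580023e-05,
        1.47599173e+00, -1.19031723e-01]), 'joint_vel': array([-0.00055543,  0.00255261,  0.00029229, -0.00164068,  0.00133867,
       -0.00047799]), 'joint_efforts': array([-3.62739684e-05, -3.93547153e+01, -3.70372796e+01, -1.20297937e-04,
        3.51210447e-04, -1.41552323e-05]), 'tool_pos': array([ 0.26834759, -0.56444713,  0.25632092]), 'tool_rot': array([1.35429089e-05, 9.75480287e-01, 2.20086821e-01, 1.15852936e-05]), 'contact_force': array([ 0.76877172, -0.21085347,  0.97627316]), 'ft_torque': array([-0.03232657,  0.01296914, -0.02352727]), 'grasp_force': 0.0, 'gripper_width': 0.9965499682361071}
```

View pics/top.png

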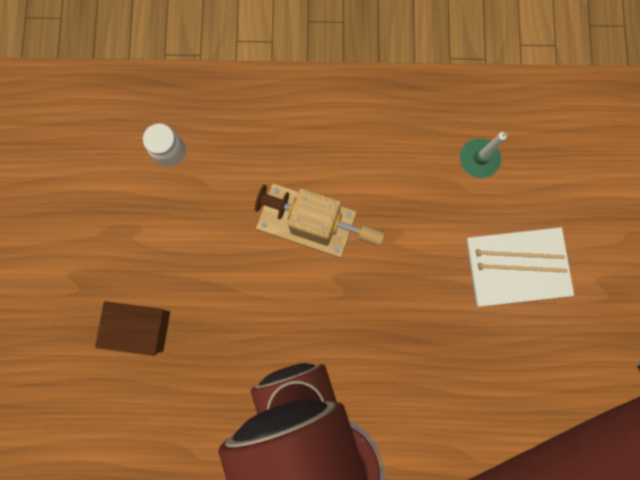

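View pics/scene.png

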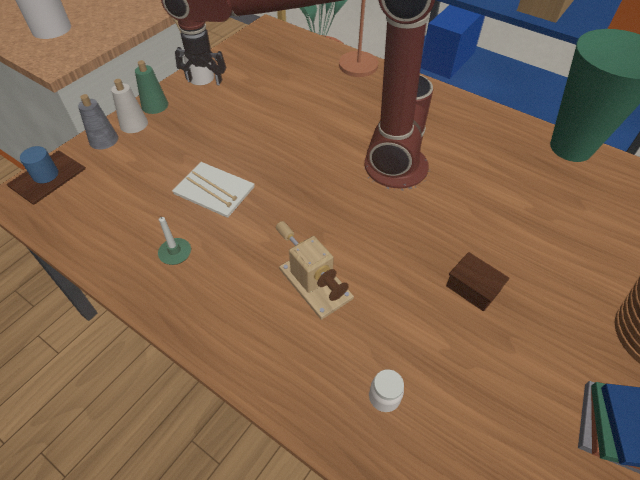

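The top view shows the winder at about (315,215) with its handle at (371,236), pointing right and slightly down. The bobbin is at (272,202). The bystanders are well clear of it. Next I'll get the handle axis from depth.

```bash
cat > h.py <<'E'
from plant import manip
import cv2,numpy as np
from scipy.spatial.transform import Rotation as R
def cloud(c):
    P=manip.camera_params(c); im,d=manip.grab_frame(c)
    K=np.array(P["camera_matrix"]);Rm=cv2.Rodrigues(np.array(P["rvec"],float))[0];t=np.array(P["tvec"]).ravel()
    v,u=np.mgrid[:480,:640]
    pc=np.stack([(u-K[0,2])/K[0,0]*d,(v-K[1,2])/K[1,1]*d,d],-1)
    w=(pc-t)@Rm; w[d<=0]=np.nan
    return im,w
def toolrot():
    q=manip.state()["tool_rot"];return R.from_quat(q,scalar_first=True)
E
python3 - <<'E'
from h import *
im,w=cloud("top")
for p in[(371,236),(380,239),(348,227),(315,205)]: print(p,np.round(w[p[1],p[0]],3))
sub=w[225:248,357:390].reshape(-1,3); s=sub[(sub[:,2]>.085)&(sub[:,2]<.115)]
print(len(s),s.mean(0),s.min(0),s.max(0))
_,_,vt=np.linalg.svd(s[:,:2]-s[:,:2].mean(0));e=(s[:,:2]-s[:,:2].mean(0))@vt.T;print(vt[0],np.degrees(np.arctan2(vt[0,1],vt[0,0])),e.min(0),e.max(0))
b=w[180:260,250:360].reshape(-1,3);b=b[b[:,2]>.12];b=b[b[:,2]<.14];print("housing top",len(b),np.median(b,0));print(cv2.minAreaRect(b[:,:2].astype(np.float32)*1000))
print(toolrot().as_matrix().round(3))
E
```

```text
(371, 236) [ 0.492 -0.079  0.107]
(380, 239) [ 0.487 -0.097  0.103]
(348, 227) [ 0.512 -0.033  0.096]
(315, 205) [0.549 0.035 0.131]
400 [ 0.4947545  -0.07788502  0.10150536] [ 0.47546013 -0.10697548  0.08682176] [ 0.51775604 -0.05080609  0.11065218]
[-0.31635254 -0.9486417 ] -108.44248453199711 [-0.03028513 -0.01385229] [0.02701226 0.01742147]
housing top 1784 [0.53380716 0.03761793 0.1259429 ]
((546.3641967773438, 73.61204528808594), (165.8518524169922, 83.68952178955078), 71.93943786621094)
[[ 0.903  0.429  0.   ]
 [ 0.429 -0.903 -0.   ]
 [-0.     0.    -1.   ]]
```

```bash
python3 -m inch '[[[0.0375,-0.031,0],[0,0,0],1],[[0.0375,-0.031,0],[0,0,0],1],[[0.0375,-0.031,0],[0,0,0],1],[[0.0375,-0.031,0],[0,0,0],1],[[0.0375,-0.031,0],[0,0,0],1],[[0.0375,-0.031,0],[0,0,0],1],[[0.0375,-0.031,0],[0,0,0],1],[[0.0375,-0.031,0],[0,0,0],1]]'
python3 -m inch '[[[0,0,0],[0,0,-0.135],1],[[0,0,0],[0,0,-0.135],1],[[0,0,0],[0,0,-0.135],1],[[0,0,0],[0,0,-0.135],1],[[0,0,0],[0,0,-0.135],1],[[0,0,0],[0,0,-0.13],1],[[0,0,0],[0,0,0],1],[[0,0,0],[0,0,0],1]]'
python3 - <<'E'
from h import *
p=manip.state()["tool_pos"];Rm=toolrot()
d=np.array([.4945,-.079,.2])-p;print(p,Rm.inv().apply(d),Rm.as_matrix().round(3))
E
```

```text
time: 1.55
tool_pos: [0.4333, -0.2098, 0.2567]
tool_rot: [0.0, 0.976, 0.22, 0.0]
contact_force: [0.8, -1.1, -0.3]
gripper_width: 0.998
grasp_force: 0.0
time: 2.35
tool_pos: [0.4328, -0.2116, 0.2564]
tool_rot: [0.0, 0.812, 0.584, 0.0]
contact_force: [-0.5, -0.1, 0.3]
gripper_width: 0.999
grasp_force: 0.0
[ 0.43281471 -0.21164968  0.25640694] [0.14540019 0.01612733 0.05640433] [[ 0.319  0.948  0.   ]
 [ 0.948 -0.319 -0.   ]
 [-0.     0.    -1.   ]]
```

Orientation matches the axis. Moving over the handle, then a check with the wrist camera.

```bash
python3 -m inch '[[[0.04,0.004,0.01],[0,0,0],1],[[0.04,0.004,0.01],[0,0,0],1],[[0.04,0.004,0.01],[0,0,0],1],[[0.025,0.004,0.005],[0,0,0],1],[[0,0,0],[0,0,0],1],[[0,0,0],[0,0,0],1]]'
python3 - <<'E'
from h import *
s=manip.state();p=s["tool_pos"];Rm=toolrot()
im,w=cloud("wrist");cv2.imwrite("pics/w1.png",im[:,:,::-1])
q=Rm.inv().apply((w-p).reshape(-1,3)).reshape(w.shape)  # tool coords
z=w[...,2]
m=(z>.085)&(z<.115)&(abs(q[...,0])<.12)&(abs(q[...,1])<.03)
a=q[m];print(p,m.sum(),a.min(0),a.max(0))
for x in np.arange(-.06,.08,.01):
    k=a[(a[:,0]>x)&(a[:,0]<x+.01)]
    if len(k)>10:print(round(x,3),len(k),k[:,1].min().round(4),k[:,1].max().round(4),(p[2]-k[:,2].min()).round(4))
E
```

```text
time: 2.95
tool_pos: [0.4939, -0.079, 0.2212]
tool_rot: [0.0, 0.811, 0.585, -0.0]
contact_force: [-0.2, -0.3, -0.8]
gripper_width: 1.003
grasp_force: 0.0
[ 0.49385172 -0.07898875  0.22122853] 7793 [-0.0260206  -0.02971361  0.10619923] [0.07768485 0.02988405 0.13602821]
-0.03 436 -0.0128 0.0179 0.1073
-0.02 857 -0.0133 0.0179 0.1074
-0.01 876 -0.0132 0.0177 0.1072
0.0 903 -0.0131 0.0175 0.1075
0.01 937 -0.0135 0.0172 0.1074
0.02 828 -0.0129 0.017 0.1069
0.03 375 -0.0036 0.0078 0.0975
0.04 376 -0.0036 0.0078 0.0977
0.05 400 -0.0042 0.0077 0.0979
0.06 439 -0.0168 0.0203 0.1103
0.07 1366 -0.0297 0.0299 0.115
```

View pics/w1.png

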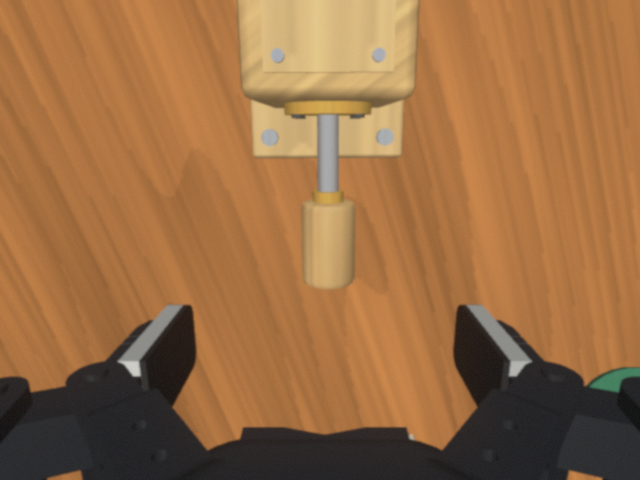

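The wrist view shows the handle at (328,243), standing vertical in the picture, with both fingers clear to either side. Next: descend 125 mm with a 2 mm y shift.

```bash
python3 -m inch '[[[0,0.002,0.035],[0,0,0],1],[[0,0,0.035],[0,0,0],1],[[0,0,0.03],[0,0,0],1],[[0,0,0.02],[0,0,0],1],[[0,0,0.005],[0,0,0],1],[[0,0,0],[0,0,0],1],[[0,0,0],[0,0,0],1],[[0,0,0],[0,0,0],1]]'
python3 -m inch '[[[0,0,0],[0,0,0],0.3],[[0,0,0],[0,0,0],0.3],[[0,0,0],[0,0,0],0.3],[[0,0,0],[0,0,0],0.2],[[0,0,0],[0,0,0],0.1],[[0,0,0],[0,0,0],0],[[0,0,0],[0,0,0],0],[[0,0,0],[0,0,0],0]]'
```

```text
time: 3.8
tool_pos: [0.497, -0.0804, 0.0982]
tool_rot: [0.001, 0.811, 0.584, 0.001]
contact_force: [0.6, -0.4, 0.6]
gripper_width: 1.002
grasp_force: 0.0
time: 4.6
tool_pos: [0.4957, -0.0798, 0.0963]
tool_rot: [-0.0, 0.811, 0.585, -0.0]
contact_force: [-0.8, 0.2, 0.6]
gripper_width: 0.353
grasp_force: 59.1
```

```bash
cat > r.py <<'E'
from h import *
s=manip.state();a=toolrot().as_matrix()[:,0]
a=np.array([.3175,.9483,0])
print("t",round(s["time"],2),"along mm",round(1000*(s["tool_pos"]@a),2),"Fax",round(-(s["contact_force"]@a),2),"F",np.round(s["contact_force"],1),"w",round(s["gripper_width"],3),"grip",round(s["grasp_force"],1))
E
python3 r.py
python3 -m inch '[[[0.0005,0,0],[0,0,0],0],[[0.0005,0,0],[0,0,0],0],[[0.0005,0,0],[0,0,0],0],[[0,0,0],[0,0,0],0],[[0,0,0],[0,0,0],0]]' >/dev/null; python3 r.py
```

```text
t 4.6 along mm 81.75 Fax 0.06 F [-0.8  0.2  0.6] w 0.353 grip 59.1
t 5.1 along mm 83.13 Fax 2.58 F [-1.2 -2.3  1.7] w 0.356 grip 59.1
```

```bash
python3 -m inch '[[[0.0005,0,0],[0,0,0],0],[[0.0005,0,0],[0,0,0],0],[[0.0005,0,0],[0,0,0],0],[[0,0,0],[0,0,0],0],[[0,0,0],[0,0,0],0]]' >/dev/null; python3 r.py
```

```text
t 5.6 along mm 84.81 Fax 1.94 F [-2.1 -1.3  1. ] w 0.359 grip 59.1
```

```bash
python3 -m inch '[[[0.0005,0,0],[0,0,0],0],[[0.0005,0,0],[0,0,0],0],[[0.0005,0,0],[0,0,0],0],[[0,0,0],[0,0,0],0],[[0,0,0],[0,0,0],0]]' >/dev/null; python3 r.py
```

```text
t 6.1 along mm 86.19 Fax 2.9 F [-1.7 -2.5  1.3] w 0.352 grip 59.1
```

```bash
python3 -m inch '[[[0.0005,0,0],[0,0,0],0],[[0.0005,0,0],[0,0,0],0],[[0.0005,0,0],[0,0,0],0],[[0,0,0],[0,0,0],0],[[0,0,0],[0,0,0],0]]' >/dev/null; python3 r.py
```

```text
t 6.6 along mm 86.8 Fax 6.3 F [-2.7 -5.7  1.5] w 0.355 grip 59.2
```

```bash
python3 -m inch '[[[0,0,0],[0,0,0],0],[[0,0,0],[0,0,0],0]]' >/dev/null; python3 r.py
```

```text
t 6.8 along mm 86.81 Fax 6.4 F [-2.9 -5.8  2. ] w 0.357 grip 59.2
```

```bash
python3 -m inch '[[[0.0004,0,0],[0,0,0],0],[[0.0004,0,0],[0,0,0],0],[[0.0004,0,0],[0,0,0],0],[[0,0,0],[0,0,0],0],[[0,0,0],[0,0,0],0]]' >/dev/null; python3 r.py
```

```text
t 7.3 along mm 87.25 Fax 9.87 F [-3.6 -9.2  2.3] w 0.355 grip 59.2
```

```bash
python3 -m inch '[[[0.0004,0,0],[0,0,0],0],[[0,0,0],[0,0,0],0],[[0,0,0],[0,0,0],0],[[0,0,0],[0,0,0],0],[[0,0,0],[0,0,0],0]]' >/dev/null; python3 r.py;python3 -m inch '[[[0,0,0],[0,0,0],0]]' >/dev/null; python3 r.py
```

```text
t 7.8 along mm 87.38 Fax 10.64 F [-5.3 -9.5  1.7] w 0.352 grip 59.2
t 7.9 along mm 87.37 Fax 9.48 F [-3.8 -8.7  2. ] w 0.354 grip 59.2
```

```bash
python3 -m inch '[[[-0.001,0,0],[0,0,0],0],[[-0.0015,0,0],[0,0,0],0],[[-0.002,0,0],[0,0,0],0],[[-0.002,0,0],[0,0,0],0],[[-0.002,0,0],[0,0,0],0],[[-0.0015,0,0],[0,0,0],0],[[-0.0005,0,0],[0,0,0],0],[[0,0,0],[0,0,0],0]]' >/dev/null; python3 r.py
```

```text
t 8.7 along mm 78.9 Fax -2.0 F [0.9 1.8 1.1] w 0.347 grip 59.3
```

```bash
python3 -m inch '[[[-0.0005,0,0],[0,0,0],0],[[-0.0005,0,0],[0,0,0],0],[[-0.0005,0,0],[0,0,0],0],[[-0.0005,0,0],[0,0,0],0],[[0,0,0],[0,0,0],0],[[0,0,0],[0,0,0],0]]' >/dev/null; python3 r.py
```

```text
t 9.3 along mm 76.75 Fax -1.45 F [0.3 1.4 0.4] w 0.356 grip 59.3
```

```bash
python3 -m inch '[[[-0.0005,0,0],[0,0,0],0],[[-0.0005,0,0],[0,0,0],0],[[-0.0005,0,0],[0,0,0],0],[[-0.0005,0,0],[0,0,0],0],[[0,0,0],[0,0,0],0],[[0,0,0],[0,0,0],0]]' >/dev/null; python3 r.py
```

```text
t 9.9 along mm 74.76 Fax -1.06 F [0.1 1.1 1.1] w 0.358 grip 59.3
```

```bash
python3 -m inch '[[[-0.0005,0,0],[0,0,0],0],[[-0.0005,0,0],[0,0,0],0],[[-0.0005,0,0],[0,0,0],0],[[-0.0005,0,0],[0,0,0],0],[[0,0,0],[0,0,0],0],[[0,0,0],[0,0,0],0]]' >/dev/null; python3 r.py
```

```text
t 10.5 along mm 72.77 Fax -1.92 F [0.4 1.9 0.2] w 0.356 grip 59.2
```

```bash
python3 -m inch '[[[-0.0005,0,0],[0,0,0],0],[[-0.0005,0,0],[0,0,0],0],[[-0.0005,0,0],[0,0,0],0],[[-0.0005,0,0],[0,0,0],0],[[0,0,0],[0,0,0],0],[[0,0,0],[0,0,0],0]]' >/dev/null; python3 r.py
```

```text
t 11.1 along mm 70.77 Fax -1.64 F [0.5 1.6 0.7] w 0.356 grip 59.3
```

```bash
python3 -m inch '[[[-0.0005,0,0],[0,0,0],0],[[-0.0005,0,0],[0,0,0],0],[[-0.0005,0,0],[0,0,0],0],[[-0.0005,0,0],[0,0,0],0],[[0,0,0],[0,0,0],0],[[0,0,0],[0,0,0],0]]' >/dev/null; python3 r.py
```

```text
t 11.7 along mm 69.18 Fax -5.23 F [2.1 4.8 0.9] w 0.356 grip 59.3
```

```bash
python3 -m inch '[[[-0.0004,0,0],[0,0,0],0],[[-0.0004,0,0],[0,0,0],0],[[-0.0004,0,0],[0,0,0],0],[[-0.0003,0,0],[0,0,0],0],[[0,0,0],[0,0,0],0],[[0,0,0],[0,0,0],0]]' >/dev/null; python3 r.py
```

```text
t 12.3 along mm 68.6 Fax -8.6 F [3.2 8.  1. ] w 0.356 grip 59.3
```

```bash
python3 -m inch '[[[-0.0004,0,0],[0,0,0],0],[[-0.0002,0,0],[0,0,0],0],[[0,0,0],[0,0,0],0],[[0,0,0],[0,0,0],0],[[0,0,0],[0,0,0],0]]' >/dev/null; python3 r.py;python3 -m inch '[[[0,0,0],[0,0,0],0]]' >/dev/null; python3 r.py
```

```text
t 12.8 along mm 68.4 Fax -10.26 F [3.5 9.7 0.4] w 0.357 grip 59.3
t 12.9 along mm 68.4 Fax -10.47 F [4.  9.7 0.7] w 0.353 grip 59.3
```

```bash
python3 -m inch '[[[0.001,0,0],[0,0,0],0],[[0.0015,0,0],[0,0,0],0],[[0.002,0,0],[0,0,0],0],[[0.002,0,0],[0,0,0],0],[[0.002,0,0],[0,0,0],0],[[0.0015,0,0],[0,0,0],0],[[0.0005,0,0],[0,0,0],0],[[0,0,0],[0,0,0],0]]' >/dev/null;python3 -m inch '[[[0,0,0],[0,0,0],0],[[0,0,0],[0,0,0],0]]' >/dev/null; python3 r.py
```

```text
t 13.9 along mm 77.17 Fax 2.65 F [-1.3 -2.3  0.5] w 0.357 grip 59.3
```

```bash
python3 -m inch '[[[0.0004,0,0],[0,0,0],0],[[0.0004,0,0],[0,0,0],0],[[0,0,0],[0,0,0],0],[[0,0,0],[0,0,0],0],[[0,0,0],[0,0,0],0]]' >/dev/null; python3 r.py
python3 -m inch '[[[0,0,0],[0,0,0],0.5],[[0,0,0],[0,0,0],0.7],[[0,0,0],[0,0,0],1],[[0,0,0],[0,0,0],1],[[0,0,0],[0,0,0],1],[[0,0,0],[0,0,0],1],[[0,0,0],[0,0,0],1],[[0,0,0],[0,0,0],1]]'; python3 r.py
```

```text
t 14.4 along mm 78.06 Fax 1.75 F [-1.1 -1.5  0.7] w 0.357 grip 59.3
time: 15.2
tool_pos: [0.4946, -0.0833, 0.0963]
tool_rot: [0.0, 0.811, 0.585, 0.0]
contact_force: [-0.6, 0.2, 0.0]
gripper_width: 1.004
grasp_force: 0.0
t 15.2 along mm 78.06 Fax 0.0 F [-0.6  0.2  0. ] w 1.004 grip 0.0
```

Released. Now retreat straight up and check that the handle sits where I left it. Before gripping it spanned about -26 to +30 mm around TCP-along of roughly 81.9.

```bash
python3 -m inch '[[[0,0,-0.01],[0,0,0],1],[[0,0,-0.025],[0,0,0],1],[[0,0,-0.035],[0,0,0],1],[[0,0,-0.035],[0,0,0],1],[[0,0,-0.02],[0,0,0],1],[[0,0,0],[0,0,0],1],[[0,0,0],[0,0,0],1],[[0,0,0],[0,0,0],1]]'
python3 - <<'E'
from h import *
p=manip.state()["tool_pos"];Rm=toolrot();a=np.array([.3175,.9483,0])
im,w=cloud("wrist");cv2.imwrite("pics/w2.png",im[:,:,::-1])
q=Rm.inv().apply((w-p).reshape(-1,3)).reshape(w.shape);z=w[...,2]
m=(z>.098)&(z<.115)&(abs(q[...,0])<.045)&(abs(q[...,1])<.02)
al=w[m]@a*1000;print("handle along mm",np.percentile(al,[0.5,50,99.5]),"TCP",p@a*1000)
E
python3 r.py
```

```text
time: 16.0
tool_pos: [0.4937, -0.083, 0.2196]
tool_rot: [-0.001, 0.811, 0.585, -0.001]
contact_force: [-0.1, -0.4, -0.2]
gripper_width: 1.001
grasp_force: 0.0
handle along mm [ 52.45589896  79.04633717 106.59897559] TCP 78.01380067512352
t 16.05 along mm 78.02 Fax 0.45 F [ 0.1 -0.5  0. ] w 1.006 grip 0.0
```

View pics/w2.png

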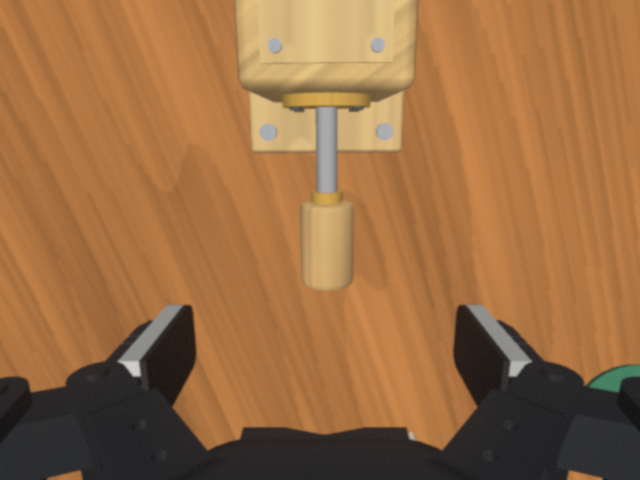

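The handle at (327,245) stands free at the same place relative to the tool as before the grip. So it didn't slip, and nothing is touching it.

```bash
python3 -c "from plant import manip;print(manip.job_done())"
```

```text
the job is handed in; nothing more can be done
None
```

I pushed the spindle in and pulled it out to both stops at about 10 N each, felt roughly 17 mm of float, left it within about 0.2 mm of the middle by my readings, let go, backed clear without going near the other things, and handed the job in; no verdict came back.

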